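# Ready the table grill: clip in the spit, fit the knob and hold it pressed

### The job

Make the small table grill ready: lay the steel spit bar evenly across its two forks, press it down past the orange sprung jaw until it lies at the bottom of both forks with the jaw closed over it, and let go of the bar. Then pick up the black knob, turn it so that the flat in its bore matches the flat of the D-shaped shaft on the grill's red control box, push it fully onto the shaft and on down against the shaft's spring, and finish there: still holding the knob pressed right in, not letting go. Leave the honey jar, the tin and the espresso cup where they stand.

Things in the scene. Friction and masses are not known exactly. Their poses are not given: they have to be found in the camera images.
- grill: table spit grill, fixed: dark steel tray 100 mm (x) by 330 mm (y), walls 28 mm high, two steel forks across it, and a red control box (98 x 100 mm, top 50 mm above the table) at its +y end. Origin at the centre of its underside, on the table; y along the tray towards the control box, z up. The jaw stands on the +x side
- jaw_fork (a point): axis of the seated spit bar in the jaw fork, 60 mm above the table, at y = -5 mm in the grill's frame; same axes as the grill. The fork is 8 mm thick along y; its slot is 15 mm wide, its bottom 6 mm below this point. The -x cheek ends in a flared mouth 25 mm above this point, the +x cheek is 2 mm high; the jaw stands behind it
- plain_fork (a point): axis of the seated spit bar in the other fork, which has no jaw: 110 mm from jaw_fork along the grill's -y, 60 mm above the table; slot 15 mm wide with a flared mouth on both sides up to 25 mm above this point
- jaw (a joint): angle of the orange sprung jaw, rad: 0 = closed, positive = swung away to the grill's +x (hinged near the tray). Its nose reaches just past the slot's middle, underside 8 mm above jaw_fork; its sloping top leads up and outward to 29 mm above it. A bar pushed straight down the slot swings it away by about 0.1 (some 5 to 12 N); it springs back over the bar
- spit_mid (a point): middle of the spit bar, a loose plain round steel bar 12 mm thick and 180 mm long with tapered ends, about 0.12 kg, lying on the table at the start (this point is on its axis, 6 mm above the table). Its y axis runs along the bar; either way round is the same; it may have rolled about y. Seated evenly, this point is midway between jaw_fork and plain_fork
- knob: black cooker knob, loose, upright on the table: round skirt 44 mm across and 20 mm high, on it a grip bar 12 mm thick (y) and 42 mm long (x) up to 42 mm height, about 60 g. Origin at the centre of its underside, x along the grip bar towards the white mark. Bore from below 16 mm deep, 18 mm across, with a flat on the +x side (under the white mark) 5 mm from the axis
- knob_seat (a point): centre of the closed end of the knob's bore, 16 mm above the knob's underside; it meets shaft_tip when the knob is fully on; same axes as the knob
- knob_mark (a point): outer end of the white mark on the top of the grip bar: 21 mm along the knob's +x from its axis, 42 mm above its underside
- shaft_tip (a point): top centre of the steel D-shaft that stands upright on the control box, at x = 0, y = 112 mm in the grill's frame; top 76 mm above the table when not pressed. The shaft is 16 mm across with a flat 4 mm from its axis on this point's +x side; its top 5 mm taper to 0.65 of that. z up; x points to the flat
- shaft_turn (a joint): turn of the shaft about the vertical, rad, 0 = flat towards the grill's +x, positive anticlockwise from above; it stays where it is (friction 0.15 N m)
- shaft (a joint): how far the shaft is pressed in, m: 0 = out, 0.006 = fully in; sprung back, about 3.6 N to start and 9 N fully in
- honey_jar: honey jar with red lid, 60 mm across, 85 mm high, bystander; origin at the centre of its underside
- tomato_tin: food tin, 57 mm across, 72 mm high, bystander; origin at the centre of its underside
- espresso_cup: white espresso cup with handle, 62 x 87 mm, 51 mm high, bystander; origin on its underside
There are look-alikes about, which are no part of the job. Of the things like the knob, leave any that is green or turquoise; of the rest the larger one is meant.

How it is judged:
By the outcome, as a careful person would: the job done as asked, in the order asked, and still so for the second after the job is handed in, while the arm keeps its last pose, push and grip.
It also fails if it takes over 48 s, if anything falls off the work surface, if the arm or the gripper's body presses on something with over 40 N, if the wrist force passes 120 N, or if a joint passes its speed limit or range.

### The arm

A 6-joint arm with a two-finger parallel gripper is mounted at the origin on the work surface; the furniture and walls round the work are solid. World frame = base frame: x ahead of the robot, y to its left, z up, the work surface at z = 0. Lengths are in m, angles in rad, forces in N, time in s.
With the tool pointing down it reaches from about 0.425 to 0.95 m from the base axis. Payload 14.7 kg.
Tool frame: the origin (TCP) lies on the centre line of the jaws, within the pads' length; the fingertips stand 25 mm ahead of it and the grasp point (between the pads) lies 6 mm ahead of it; z points along the fingers, y is the line along which they close (so a half turn about z gives the same grasp; the last joint's range is limited). The gripper opens to 85 mm and grips with 20 to 120 N. Pads are 22 mm wide; open, the fingers measure 114 mm over their backs; the gripper's body (76 mm by 85 mm) begins 54 mm behind the grasp point. The pads swing forward as they close: fully open they stand 13 mm farther back than shut.
Start: joints at [-1.246, 0.48, 1.596, -0, 1.065, -0.047], TCP at [0.236, -0.606, 0.217] pointing down, gripper open.
Joint ranges: [-2.75, 2.75], [-0.82, 2.05], [0.23, 2.67], [-1.56, 4.7], [0.09, 2.69], [-2.92, 2.92]. Speed limits (rad/s): [1.89, 1.89, 2.39, 3.01, 3.01, 3.01].

### API

Orientations are given as a rotation vector (axis times angle).
In Python, from station import arm, imaging, workorder gives the robot as it stands.
- The arm moves only by the tool apply_moves, never from a script. Its arguments are lists of equal length, an entry for each row: "offset": the shift along the tool's x, y, z each as a share of 400 mm, from -1 to 1, a list of three; "rot": the turn, a rotation vector about the tool's x, y, z each as a share of 0.5 rad, from -1 to 1, a list of three. In form: {"offset": [[dx, dy, dz], ...], "rot": [[rx, ry, rz], ...]}. A call has 1 to 20 rows; each row is the pose to reach, as a shift and turn from the pose commanded when the call began, along the tool's axes at that moment; what a row does not reach only later rows make up. A row lasts 1/10 s, in which the tool goes at most 50 mm and 8.59 degrees, less where a joint would pass 70% of its speed; a pose out of reach is approached as far as the arm can. A call with a number of a shift or a turn outside -1 to 1 is refused whole. A call with a gripper value outside its range is refused whole. "claw" is the opening, from 0 (shut) to 1 (fully open), set as the call begins (left out, the last holds). The fingers move at their own pace and stop on an object; the grip force is fixed at half the most. Time passes only in rows, so rows that repeat a pose let the fingers close. It gives the time, the measured TCP pose, the force, the opening and the grip force at its end, in the units of the state.
- arm.sense(): the state, without advancing time (a new reading comes with each control period).
- imaging.camera(name): name is "scene" or "top"; returns a dict with "img" (480x640x3 uint8, red, green, blue), "fx", "fy", "cx", "cy" (pixels), "cam_to_world" (4x4, takes a point from camera to world coordinates). Camera axes: x right, y down, z forward; pixel columns grow to the right and rows downward; lengths in m; the calibration is good to about 2 mm. A picture is of the moment at which its call begins. There is no depth.
- workorder.finish_job(): hands the job in; it is judged then, once.
The state is a dict: "t": time; "q": joint angles; "qvel": joint speeds; "joint_torque": joint torques, N m; "position": TCP position; "tcp_rot": TCP orientation; "ft_force": force on the tool from outside, world axes, zero at the start; "moment": the same for the moment, N m; "finger_gap": opening from 0.0 (shut) to 1.0 (fully open); "finger_force": force on a finger pad.
Only numpy, scipy, OpenCV 4.12 (cv2) and the standard library are available. Lean on these libraries where they do the work, as an engineer would, in place of code of your own. Each camera call takes 0.05 s, during which the arm holds its last target. There are 200 camera calls.

## Working session

There is one attempt and no reset: what is moved stays moved. The work goes in short steps, Python scripts to look and compute and a tool call to move; the robot and the scene stay as the last step left them, time stands still between calls to the robot, and variables do not carry over. Pictures are saved under pics/ and viewed, at most 10 in all, crops included, and the job is handed in when it is done.

Besides the shell and the picture viewer there is one more tool, called as name(argument=value, ...) on one line, values as JSON. apply_moves: Moves the arm, as the interface text tells. Shift numbers are shares of 400 mm and turn numbers shares of 0.5 rad, none past 1 either way. Its arguments: {"type":"object","properties":{"offset":{"type":"array"},"rot":{"type":"array"},"claw":{"type":"number"}},"required":["offset","rot"]}

```bash
mkdir -p pics; ls; cat > h.py <<'E'
import numpy as np, cv2
from station import arm, imaging
from scipy.spatial.transform import Rotation as R
def shot(n,f):
    c=imaging.camera(n); cv2.imwrite('pics/'+f+'.png',c['img'][:,:,::-1]); np.savez('pics/'+f+'.npz',**{k:np.array(v) for k,v in c.items()}); return c
def load(f): return dict(np.load('pics/'+f+'.npz'))
def px2w(c,u,v,z):
    T=np.array(c['cam_to_world']); d=T[:3,:3]@np.array([(u-c['cx'])/c['fx'],(v-c['cy'])/c['fy'],1]); o=T[:3,3]
    return o+d*(z-o[2])/d[2]
def w2px(c,p):
    T=np.array(c['cam_to_world']); q=T[:3,:3].T@(np.array(p)-T[:3,3]); return np.array([c['fx']*q[0]/q[2]+c['cx'],c['fy']*q[1]/q[2]+c['cy']])
E
python3 - <<'E'
from h import *
for n in('top','scene'):
    c=shot(n,n+'0'); print(n,c['fx'],np.round(c['cam_to_world'],3))
print(arm.sense())
E
```

```text
pics
top 479.75148391507526 [[-0.01  -0.991  0.135  0.387]
 [-1.     0.012  0.016 -0.09 ]
 [-0.017 -0.135 -0.991  1.208]
 [ 0.     0.     0.     1.   ]]
scene 513.342412030099 [[ 0.725 -0.325  0.607 -0.177]
 [-0.688 -0.348  0.637 -0.838]
 [ 0.004 -0.88  -0.476  0.618]
 [ 0.     0.     0.     1.   ]]
{'t': 0.1, 'q': array([-1.24560668e+00,  4.80761894e-01,  1.59679444e+00,  1.46874347e-05,
        1.06510928e+00, -4.65944878e-02]), 'qvel': array([ 8.98872339e-05, -1.39341895e-03, -2.40859180e-03,  1.59260216e-03,
        1.97491381e-03, -5.00941318e-04]), 'joint_torque': array([ 3.77494807e-04, -9.52258015e+01, -4.31037676e+01,  9.82298957e-06,
        5.52232828e-03, -5.22600953e-05]), 'position': array([ 0.23603753, -0.60522327,  0.21604739]), 'tcp_rot': array([-3.08642461e+00, -5.80431824e-01,  2.13960045e-04]), 'ft_force': array([-0.26158229, -0.75762299, -0.10546383]), 'moment': array([-0.03195917,  0.00871948, -0.03311791]), 'finger_force': 0.0, 'finger_gap': 1.0008835917493004}
```

View pics/top0.png

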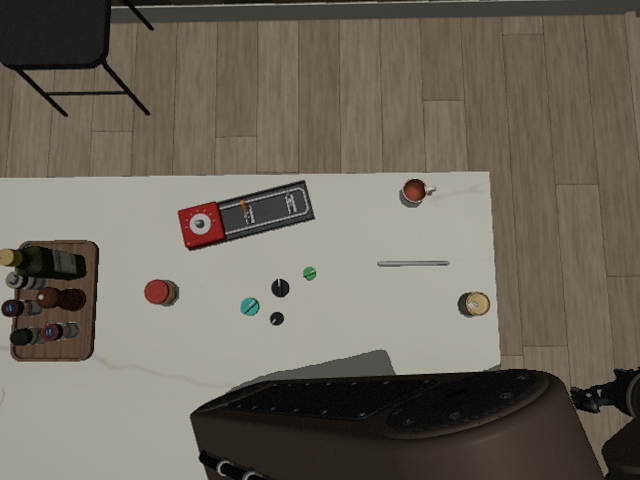

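View pics/scene0.png

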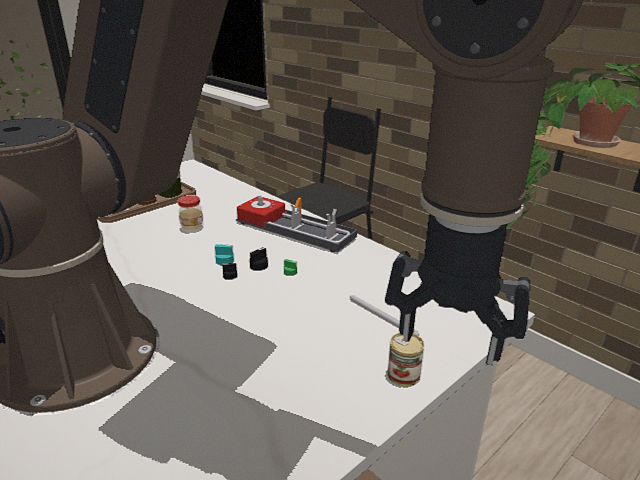

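Knob candidates in the top view are black at (280,288), smaller black at (277,318), turquoise at (250,306) and green at (309,273). I choose the larger black one at (280,288). The bar runs from (378,263) to (448,263). The grill lies between (180,228) and (313,198), and its box is on the left.

```bash
python3 - <<'E'
from h import *
c=load('top0'); im=c['img'][:,:,::-1]
a=cv2.resize(im[175:325,170:325],None,fx=4,fy=4,interpolation=cv2.INTER_CUBIC)
cv2.imwrite('pics/crop1.png',a)
# bar
g=cv2.cvtColor(im,cv2.COLOR_BGR2GRAY)
for n,(u,v,z) in dict(b1=(378,263.3,.006),b2=(448.5,263.3,.006),knob=(280,288,.0),shaft=(200,224,.076),boxc=(201,225,.05)).items(): print(n,px2w(c,u,v,z).round(4))
E
```

```text
b1 [ 0.4936 -0.2185  0.006 ]
b2 [ 0.4916 -0.3945  0.006 ]
knob [0.4346 0.0283 0.    ]
shaft [0.5869 0.2137 0.076 ]
boxc [0.589  0.2181 0.05  ]
```

View pics/crop1.png

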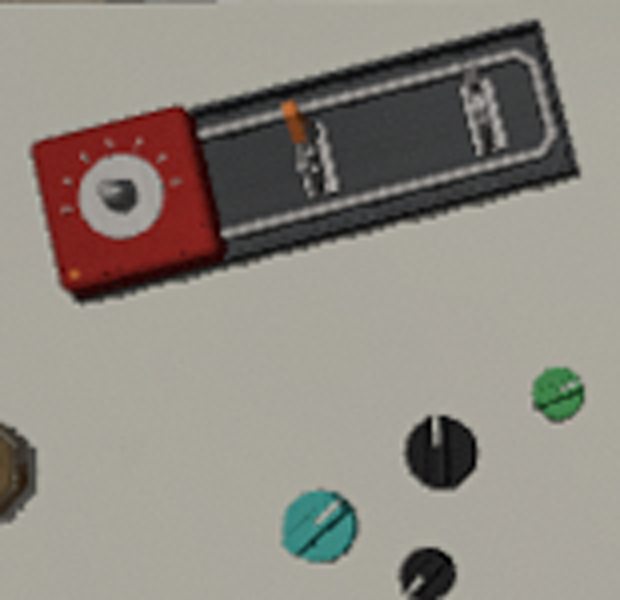

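The crop confirms the choice: the larger black knob is at crop (441,452), with its white mark pointing up the image (world +x). The green, turquoise and small black knobs are the look-alikes. The jaw (orange) is on the up-image side, so the grill frame is roughly world-aligned with a small turn.

```bash
python3 - <<'E'
from h import *
from scipy.optimize import least_squares
c=load('top0'); im=c['img']; s=load('scene0')
f=lambda u,v:((u+.5)/4-.5+170,(v+.5)/4-.5+175)
pts=[((540,20),(.05,-.165,.028)),((578,176),(-.05,-.165,.028)),((120,196),(0,.112,.05))]
def res(p):
    C,S=np.cos(p[2]),np.sin(p[2]);r=[]
    for q,(x,y,z) in pts:
        r+=list(w2px(c,(p[0]+C*x-S*y,p[1]+S*x+C*y,z))-f(*q))
    for q,(x,y,z) in [((33,147),(.049,p[3]+.05,.05)),((183,107),(.049,p[3]-.05,.05)),((222,252),(-.049,p[3]-.05,.05))]:
        r+=list(w2px(c,(p[0]+C*x-S*y,p[1]+S*x+C*y,z))-f(*q))
    return r
o=least_squares(res,[.6,.1,.2,.115]);print('grill',o.x.round(4),'res',o.fun.round(2))
p=o.x;C,S=np.cos(p[2]),np.sin(p[2])
G=lambda x,y,z:np.array([p[0]+C*x-S*y,p[1]+S*x+C*y,z])
for n,a in dict(jf=(0,-5e-3,.06),pf=(0,-.115,.06),mid=(0,-.06,.06),sh=(0,.112,.076)).items(): print(n,G(*a).round(4),w2px(c,G(*a)).round(1),w2px(s,G(*a)).round(1))
# knob masks
hsv=cv2.cvtColor(im,cv2.COLOR_RGB2HSV)
m=((im.max(2)<75)).astype(np.uint8); m[:, :266]=0;m[:,296:]=0;m[:272]=0;m[304:]=0
v,u=np.nonzero(m);print('knob box',u.min(),u.max(),v.min(),v.max(),u.mean(),v.mean())
# bar
sub=im[250:278,368:460].astype(int); bg=np.median(sub,axis=(0,1)); d=np.abs(sub-bg).sum(2)
for th in(60,120):
    v,u=np.nonzero(d>th); rc=cv2.minAreaRect(np.c_[u+368,v+250].astype(np.float32)); print(rc, px2w(c,*rc[0],.006).round(4))
def crop(i,u,v,h,k): return cv2.resize(i['img'][v-h:v+h,u-h:u+h,::-1],(k,k),interpolation=cv2.INTER_CUBIC)
cv2.imwrite('pics/crop2.png',np.hstack([crop(c,200,224,15,390),crop(s,261,203,16,390)]))
print(w2px(s,[0.4346,.0283,.042]))
E
```

```text
grill [0.6166 0.1122 0.2409 0.1095] res [-0.15  0.55  0.11 -0.77  0.25  1.05 -0.97 -0.87  0.87 -0.84 -0.11  0.86]
jf [0.6178 0.1073 0.06  ] [245.4 212.1] [293.6 210.2]
pf [6.44e-01 5.00e-04 6.00e-02] [289. 201.] [329.1 220. ]
mid [0.6309 0.0539 0.06  ] [267.2 206.6] [311. 215.]
sh [0.5899 0.2209 0.076 ] [197.  222.8] [258.5 195.1]
knob box 272 288 279 296 280.02164502164504 287.90909090909093
((413.0, 263.5), (5.0, 72.0), 90.0) [ 0.4921 -0.306   0.006 ]
((412.4999694824219, 263.4999694824219), (70.99998474121094, 4.999999046325684), 0.0) [ 0.4921 -0.3047  0.006 ]
[256.18393651 249.60777871]
```

View pics/crop2.png

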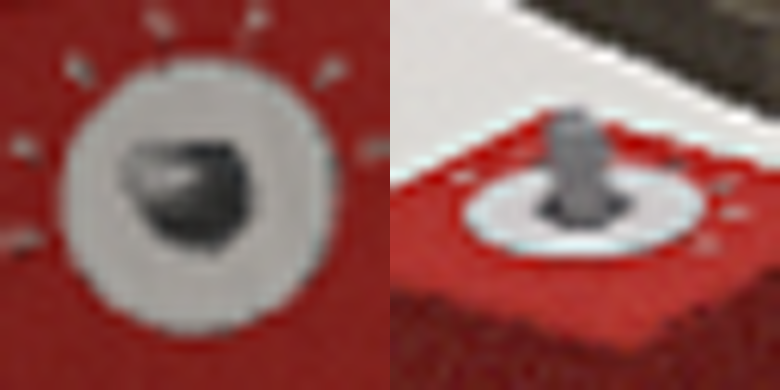

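The tip shows at about (197.7,222), within a pixel of the prediction. The flat looks to face up-image, roughly world +x. I'll fit its angle by silhouette and prepare the first move.

```bash
cat >> h.py <<'E'
def rt(psi):
    c,s=np.cos(psi),np.sin(psi); return np.array([[-s,c,0],[c,s,0],[0,0,-1.]])
def go(p,psi):
    st=arm.sense(); r=R.from_rotvec(st['tcp_rot']); T=R.from_matrix(rt(psi))
    print('t',st['t'],'off',(r.inv().apply(np.array(p)-st['position'])/.4).round(4),'rot',((r.inv()*T).as_rotvec()/.5).round(4),'F',st['ft_force'].round(1))
E
python3 - <<'E'
from h import *
go((.4924,-.2785,.2),-.011)
go((.4924,-.2785,.2),-.7)
from scipy.optimize import minimize
K=10
P=np.array([0.5899,.2209])
def prep(f,u,v,h):
    c=load(f); im=cv2.resize(c['img'][v-h:v+h,u-h:u+h],None,fx=K,fy=K,interpolation=cv2.INTER_CUBIC).astype(int)
    return c,im,(u-h,v-h),h
A=[prep('top0',200,224,12),prep('scene0',260,200,14)]
def D(ang,sc):
    a=np.linspace(np.pi/3,2*np.pi-np.pi/3,40); return sc*.008*np.c_[np.cos(a+ang),np.sin(a+ang)]
def sil(c,org,h,p,ang):
    q=[]
    for z,sc in((.05,1),(.071,1),(.076,.65)):
        for d in D(ang,sc): q.append((w2px(c,[*(p+d),z])-org+.5)*K)
    m=np.zeros((2*h*K,)*2,np.uint8); cv2.fillConvexPoly(m,cv2.convexHull(np.array(q,np.float32)).astype(np.int32),1); return m
masks=[]
for i,(c,im,org,h) in enumerate(A):
    # dial white
    g=im.min(2); mx=im.max(2); m=((mx<125)).astype(np.uint8)
    cen=(np.array(w2px(c,[*P,.064]))-org+.5)*K
    n,l=cv2.connectedComponents(m); yy,xx=np.mgrid[:m.shape[0],:m.shape[1]]
    m=m*(np.hypot(xx-cen[0],yy-cen[1])<80)
    masks.append(m); print(m.sum())
for i in (0,1):
  c,im,org,h=A[i];out=[]
  for a in np.arange(-180,180,15):
    best=(0,)
    for dx in np.arange(-.006,.0061,.002):
      for dy in np.arange(-.006,.0061,.002):
        m=sil(c,org,h,P+[dx,dy],np.deg2rad(a)); iou=(m&masks[i]).sum()/(m|masks[i]).sum()
        if iou>best[0]: best=(round(iou,3),round(dx,3),round(dy,3))
    out.append((int(a),)+tuple(map(float,best)))
  print(i,sorted(out,key=lambda t:-t[1])[:7])
E
```

```text
t 0.1 off [ 0.8938 -0.5281  0.0407] rot [-1.800e-03 -1.400e-03 -2.376e+00] F [-0.3 -0.8 -0.1]
t 0.1 off [ 0.8938 -0.5281  0.0407] rot [-2.10e-03 -7.00e-04 -9.98e-01] F [-0.3 -0.8 -0.1]
6225
3812
0 [(60, 0.65, 0.0, -0.002), (75, 0.646, 0.0, -0.002), (45, 0.643, 0.0, -0.002), (30, 0.635, 0.0, -0.002), (90, 0.635, 0.0, -0.002), (105, 0.62, 0.002, -0.002), (-120, 0.617, 0.0, -0.004)]
1 [(-30, 0.639, 0.002, -0.006), (135, 0.636, -0.002, -0.006), (-15, 0.632, 0.0, -0.006), (150, 0.629, -0.002, -0.006), (120, 0.627, 0.0, -0.004), (165, 0.626, -0.002, -0.006), (-45, 0.619, 0.002, -0.006)]
```

apply_moves(offset=[[0.894,-0.528,0.04],[0.894,-0.528,0.04],[0.894,-0.528,0.04],[0.894,-0.528,0.04],[0.894,-0.528,0.04],[0.894,-0.528,0.04],[0.894,-0.528,0.04],[0.894,-0.528,0.04],[0.894,-0.528,0.04],[0.894,-0.528,0.04],[0.894,-0.528,0.04]], rot=[[0,0,-1],[0,0,-1],[0,0,-1],[0,0,-1],[0,0,-1],[0,0,-1],[0,0,-1],[0,0,-1],[0,0,-1],[0,0,-1],[0,0,-1]], claw=0.5)

```text
t: 1.2
position: [0.4923, -0.2791, 0.2004]
tcp_rot: [-2.847, -1.328, 0.001]
ft_force: [-0.2, -0.2, -0.6]
finger_gap: 0.497
finger_force: 0.0
```

apply_moves(offset=[[0,0,0.2],[0,0,0.2],[0,0,0.2],[0,0,0.2],[0,0,0.2],[0,0,0.2]], rot=[[0,0,-1],[0,0,-1],[0,0,-1],[0,0,-1],[0,0,-1],[0,0,-1]])

```text
t: 1.8
position: [0.492, -0.28, 0.1207]
tcp_rot: [2.434, 1.985, -0.0]
ft_force: [0.7, -1.2, 0.2]
finger_gap: 0.497
finger_force: 0.0
```

```bash
python3 - <<'E'
from h import *
go((.4924,-.2785,.05),-.011); go((.4924,-.2785,.029),-.011); st=arm.sense(); print(st['position'],st['finger_gap'],st['qvel'].round(3))
c=load('top0'); s=load('scene0')
# raw luminance of shaft, and colour crops with nearest plus overlay of predicted axis
print(c['img'][214:232,188:210].mean(2).astype(int))
print(s['img'][188:212,250:272].mean(2).astype(int))
P=[.5899,.2209]
for z in(.05,.071,.076): print(w2px(c,[*P,z]).round(1),w2px(s,[*P,z]).round(1))
E
```

```text
t 1.8 off [3.900e-03 1.000e-04 1.768e-01] rot [ 2.000e-04  4.000e-04 -3.829e-01] F [ 0.7 -1.2  0.2]
t 1.8 off [3.900e-03 1.000e-04 2.293e-01] rot [ 2.000e-04  4.000e-04 -3.829e-01] F [ 0.7 -1.2  0.2]
[ 0.49203023 -0.27998392  0.12070528] 0.49730373535371847 [ 0.008 -0.005 -0.001  0.003  0.     0.004]
[[ 63  58 118  93  66  59  71  96 120 115 150 162 161 164 147 139 121  93
   73  63  61  87]
 [ 60  61  59  86  73  69 115 151 160 160 158 155 156 160 161 161 163 142
  121  86  61  88]
 [ 61  62  59  58  68 114 152 158 157 157 156 156 156 158 159 159 159 156
  160 132  84  59]
 [ 58  61  56  70 111 151 158 157 155 155 156 156 156 157 160 160 158 154
  155 162 130  82]
 [ 61  57  62 113 149 155 154 155 155 156 158 158 159 160 160 161 161 156
  155 157 162 110]
 [ 62  60  90 146 159 155 155 151 146 146 149 144 143 142 145 158 161 156
  153 157 160 130]
 [ 64  54 127 153 158 154 150 121 114 102  92  65  48  54  55 131 160 158
  154 158 158 163]
 [ 61  59 143 159 156 153 131 129 123 112  99  85  64  55  55  83 148 160
  155 156 157 160]
 [ 59  80 145 158 156 155 129 120 138 139 152 135  83 
[... 2493 characters left out ...]
47  95  99  96 121 192 212 204 202 204
  207 177 101  88]
 [ 89  81 147 196 207 204 206 208 213 216 219 218 215 208 205 203 207 183
  122  84 118 116]
 [ 93  88  78  98 120 164 192 203 213 215 214 214 211 201 170 138 110  78
   80  96 119 117]
 [ 90  89  91  86  81  83  79  82  83  82  84  86  82  83  80  85  89  87
   92  87  88  88]
 [ 93  89  90  87  88  91  90  82  88  89  90  86  85  88  90  92  90  91
   95  93  96  95]
 [ 89  92  96  94  96  93  93  93  94  95  94  94  90  96  96  94  94  92
   94  96  91  89]
 [ 77  84  89  87  89  92  94  95  90  90  91  91  94  95  96  96  93  97
   94  93  86  79]]
[199.9 224.7] [259.  203.8]
[197.6 223.2] [258.6 196.8]
[197.  222.8] [258.5 195.1]
```

apply_moves(offset=[[0.004,0,0.15],[0.004,0,0.2],[0.004,0,0.235],[0.004,0,0.235],[0.004,0,0.235]], rot=[[0,0,-0.3],[0,0,-0.383],[0,0,-0.383],[0,0,-0.383],[0,0,-0.383]])

```text
t: 2.3
position: [0.4934, -0.2779, 0.0275]
tcp_rot: [2.232, 2.21, 0.0]
ft_force: [-0.3, 0.1, -0.3]
finger_gap: 0.502
finger_force: 0.0
```

apply_moves(offset=[[0,0,0],[0,0,0],[0,0,0],[0,0,0],[0,0,0],[0,0,0],[0,0,0]], rot=[[0,0,0],[0,0,0],[0,0,0],[0,0,0],[0,0,0],[0,0,0],[0,0,0]], claw=0)

```text
t: 3.0
position: [0.4929, -0.2773, 0.0266]
tcp_rot: [-2.23, -2.213, 0.0]
ft_force: [0.2, 1.0, 0.3]
finger_gap: -0.002
finger_force: 0.0
```

```bash
python3 - <<'E'
from h import *
st=arm.sense(); print(st['position'],st['finger_gap'],st['finger_force'],st['ft_force'])
# dial / hole centre in both views
for f,(u,v,h) in dict(top0=(200,224,13),scene0=(260,203,12)).items():
    c=load(f); im=c['img'].astype(int); m=np.zeros(im.shape[:2],np.uint8)
    w=(im.min(2)>118); m[v-h:v+h,u-h:u+h]=w[v-h:v+h,u-h:u+h]
    if f=='scene0': m[:199]=0
    n,l,s_,_=cv2.connectedComponentsWithStats(m,connectivity=4); k=1+s_[1:,4].argmax()
    cn=max(cv2.findContours((l==k).astype(np.uint8),0,cv2.CHAIN_APPROX_NONE)[0],key=len)
    e=cv2.fitEllipse(cv2.convexHull(cn)); print(f,e,px2w(c,*e[0],.05).round(4))
E
```

```text
[ 0.49289442 -0.27728088  0.02658001] -0.0020534340229785746 0.0 [0.22473206 1.02537057 0.25026313]
top0 ((199.79312133789062, 223.5823974609375), (19.596540451049805, 20.761289596557617), 55.6540412902832) [0.5926 0.2212 0.05  ]
scene0 ((260.3673095703125, 203.70382690429688), (7.6668596267700195, 19.435569763183594), 87.80540466308594) [0.5931 0.2191 0.05  ]
```

```bash
python3 - <<'E'
from h import *
c=shot('scene','s1'); t=shot('top','t1')
a=cv2.resize(c['img'][230:380,290:490,::-1],(800,600),interpolation=cv2.INTER_CUBIC)
b=cv2.resize(t['img'][240:300,360:470,::-1],(440,240),interpolation=cv2.INTER_CUBIC)
a[-240:,-440:]=b
cv2.imwrite('pics/v1.png',a)
E
```

```text
(no output)
```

View pics/v1.png

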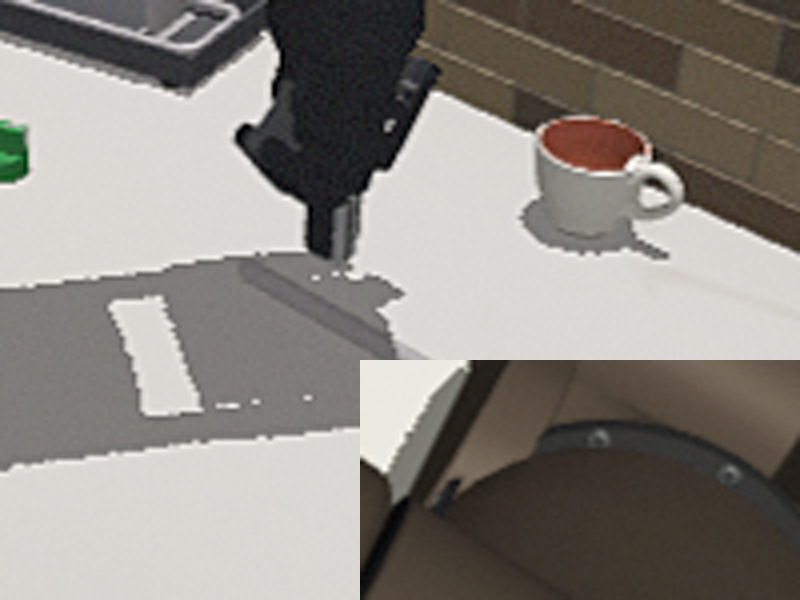

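The gripper tips are at about scene (372,295), and the bar, from (351,297) towards (400,322), lies on the -x side of them, so it was missed. I'll re-derive the bar's position from the scene view.

```bash
python3 - <<'E'
from h import *
s=load('scene1') if 0 else load('s1'); c=load('top0'); s0=load('scene0')
print('pred end',w2px(s0,[.4936,-.2185,.006]),w2px(s0,[.4916,-.3945,.006]),'tcp tip pred',w2px(s,[.4929,-.2773,.002]))
print(px2w(s0,351,297,.006),px2w(s0,416,333,.006))
print(c['img'][258:269,[385,400,413,430,444]].mean(2).astype(int))
print([px2w(c,413,v,.006).round(4) for v in (261,263,265)])
print(c['cy'],c['cx'],s0['cx'],s0['cy'])
E
```

```text
pred end [349.68329305 296.1039587 ] [415.52928131 334.26069609] tcp tip pred [370.00507392 309.54523999]
[ 0.49319198 -0.22276521  0.006     ] [ 0.49535803 -0.39274089  0.006     ]
[[167 166 166 167 168]
 [167 169 168 169 170]
 [162 157 156 151 151]
 [136 115 116  82  90]
 [128 125 122 119 120]
 [147 144 136 125 112]
 [112 111 109 106  58]
 [ 83  99 113 111 111]
 [106 137 171 172 172]
 [170 169 168 168 169]
 [167 167 168 167 167]]
[array([ 0.4984, -0.3062,  0.006 ]), array([ 0.4934, -0.306 ,  0.006 ]), array([ 0.4883, -0.3058,  0.006 ])]
241.2225565618983 318.80339878827465 322.9776676171857 246.3946453471845
```

```bash
python3 - <<'E'
from h import *
s0=load('scene0'); st=arm.sense()
p=np.array([.236,-.6052,.216]); r=rt(-1.2)
for sg in(1,-1):
  for a in (0.,.012,.025,): print(sg,a,w2px(s0,p+r@[0,sg*.0425,a]).round(1))
s=load('s1')
for z in (.0,.02,.03,.04): print(z,px2w(s,372.5,295.5,z).round(4))
print(st['q'].round(4),st['position'])
c=load('t1')
cv2.imwrite('pics/v2.png',np.vstack([cv2.resize(s0['img'][220:380,370:540,::-1],(510,480)),]))
E
```

```text
1 0.0 [480.  378.6]
1 0.012 [478.4 386.6]
1 0.025 [476.7 395.1]
-1 0.0 [406.6 356.8]
-1 0.012 [405.8 364.6]
-1 0.025 [404.9 372.9]
0.0 [ 0.5377 -0.2444  0.    ]
0.02 [ 0.5146 -0.2636  0.02  ]
0.03 [ 0.5031 -0.2732  0.03  ]
0.04 [ 0.4915 -0.2828  0.04  ]
[-0.566   0.6221  1.9386 -0.      0.581  -0.5586] [ 0.4929127  -0.27729411  0.02656499]
```

View pics/v2.png

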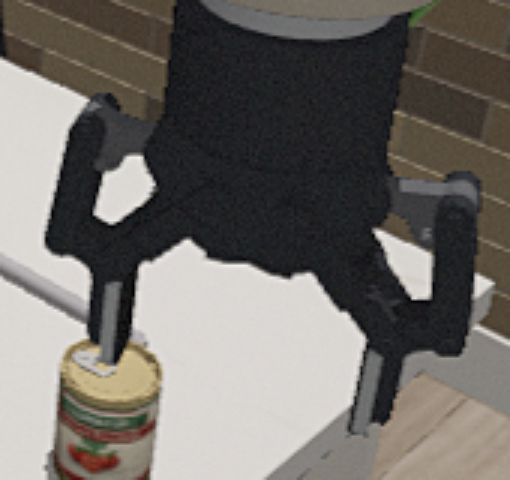

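The start picture shows the open tips at (406,342) and (492,365). That is about 35 mm higher than the reported TCP plus the stated finger length would put them, and the second picture agrees. So the real tips sit about 10 mm behind the TCP reading. I'll descend further by feel.

apply_moves(offset=[[0,0,0],[0,0,0],[0,0,0.02],[0,0,0.04],[0,0,0.06],[0,0,0.06],[0,0,0.06]], rot=[[0,0,0],[0,0,0],[0,0,0],[0,0,0],[0,0,0],[0,0,0],[0,0,0]], claw=0.4)

```text
t: 3.8
position: [0.4926, -0.2771, 0.0021]
tcp_rot: [-2.229, -2.212, 0.0]
ft_force: [-0.5, 0.3, -0.6]
finger_gap: 0.403
finger_force: 0.0
```

apply_moves(offset=[[0,0,0.01],[0,0,0.02],[0,0,0.02]], rot=[[0,0,0],[0,0,0],[0,0,0]])

```text
t: 4.1
position: [0.4927, -0.2772, -0.0058]
tcp_rot: [-2.229, -2.213, 0.0]
ft_force: [0.3, -0.3, 1.1]
finger_gap: 0.398
finger_force: 0.0
```

No contact at −0.006 m, so the offset is real. Closing.

apply_moves(offset=[[0,0,0],[0,0,0],[0,0,0],[0,0,0],[0,0,0],[0,0,0]], rot=[[0,0,0],[0,0,0],[0,0,0],[0,0,0],[0,0,0],[0,0,0]], claw=0)

```text
t: 4.7
position: [0.4949, -0.2784, -0.0033]
tcp_rot: [2.227, 2.21, 0.002]
ft_force: [-0.1, 2.0, 30.6]
finger_gap: 0.005
finger_force: 15.4
```

apply_moves(offset=[[0,0,-0.04],[0,0,-0.08],[0,0,-0.08],[0,0,-0.08]], rot=[[0,0,0],[0,0,0],[0,0,0],[0,0,0]], claw=0.4)

```text
t: 5.1
position: [0.4931, -0.2775, 0.0268]
tcp_rot: [2.229, 2.213, 0.0]
ft_force: [-0.3, 0.1, -0.5]
finger_gap: 0.404
finger_force: 0.0
```

```bash
python3 - <<'E'
from h import *
c=shot('scene','s2'); t=shot('top','t2'); print(arm.sense()['position'])
a=cv2.resize(c['img'][260:350,330:450,::-1],(800,600),interpolation=cv2.INTER_CUBIC)
cv2.imwrite('pics/v3.png',a)
E
```

```text
[ 0.49261849 -0.27716119  0.02607224]
```

View pics/v3.png

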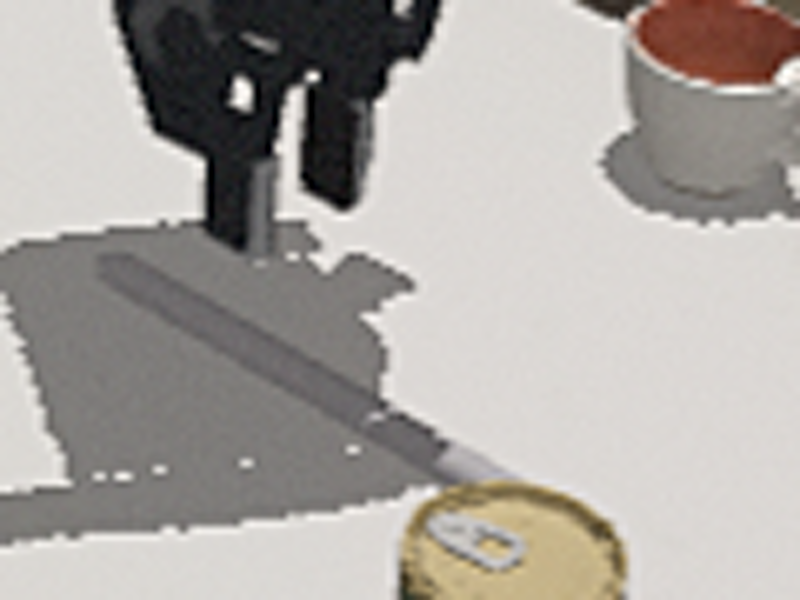

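```bash
python3 - <<'E'
from h import *
s=load('s2');s0=load('scene0')
for u,v in((345,299.3),(370,313),(385,321.2),(402,330.5)): print('bar',px2w(s,u,v,.006).round(4))
for d in (.0,.01,.02): print('s2 tips',d,px2w(s,366,297.5,.026+d).round(4),px2w(s,381.8,291.2,.026+d).round(4),'s0',px2w(s0,406,341.7,.216+d+.008).round(4),px2w(s0,491.7,365,.216+d+.008).round(4))
E
```

```text
bar [ 0.4777 -0.2201  0.006 ]
bar [ 0.4796 -0.289   0.006 ]
bar [ 0.4807 -0.3277  0.006 ]
bar [ 0.4819 -0.3695  0.006 ]
s2 tips 0.0 [ 0.4925 -0.2652  0.026 ] [ 0.5339 -0.272   0.026 ] s0 [ 0.2338 -0.5534  0.224 ] [ 0.272  -0.6459  0.224 ]
s2 tips 0.01 [ 0.4812 -0.2748  0.036 ] [ 0.522  -0.2815  0.036 ] s0 [ 0.2234 -0.5606  0.234 ] [ 0.2606 -0.6508  0.234 ]
s2 tips 0.02 [ 0.4699 -0.2845  0.046 ] [ 0.51   -0.2911  0.046 ] s0 [ 0.213  -0.5678  0.244 ] [ 0.2492 -0.6557  0.244 ]
```

The bar has been pushed about 14 mm towards −x (now x≈0.479) and lies free. The tips were about 5 mm too high to grip it. I'll go again at x=0.477, lower.

```bash
python3 - <<'E'
from h import *
go((.4765,-.277,-.009),.01)
E
```

```text
t 5.2 off [ 0.0001 -0.0403  0.0877] rot [-0.001  -0.0007 -0.0352] F [ 0.6  0.3 -1.2]
```

apply_moves(offset=[[0,-0.04,0],[0,-0.04,0.02],[0,-0.04,0.05],[0,-0.04,0.07],[0,-0.04,0.088],[0,-0.04,0.088],[0,-0.04,0.088]], rot=[[0,0,-0.035],[0,0,-0.035],[0,0,-0.035],[0,0,-0.035],[0,0,-0.035],[0,0,-0.035],[0,0,-0.035]], claw=0.5)

```text
t: 5.9
position: [0.477, -0.2771, -0.0089]
tcp_rot: [-2.21, -2.232, 0.0]
ft_force: [0.8, -0.1, -0.1]
finger_gap: 0.5
finger_force: 0.0
```

apply_moves(offset=[[0,0,0],[0,0,0],[0,0,0],[0,0,0],[0,0,0],[0,0,0],[0,0,0]], rot=[[0,0,0],[0,0,0],[0,0,0],[0,0,0],[0,0,0],[0,0,0],[0,0,0]], claw=0)

```text
t: 6.6
position: [0.4772, -0.2774, -0.0082]
tcp_rot: [2.21, 2.232, 0.0]
ft_force: [-0.6, 0.1, 6.1]
finger_gap: 0.095
finger_force: 59.0
```

Gap 0.095 (8 mm) with 6 N upward means the tips pinch above the bar's axis. I'll reopen, go 5 mm lower and regrip.

apply_moves(offset=[[0,0,0],[0,0,0],[0,0,0.008],[0,0,0.014],[0,0,0.014]], rot=[[0,0,0],[0,0,0],[0,0,0],[0,0,0],[0,0,0]], claw=0.4)

```text
t: 7.1
position: [0.4766, -0.2771, -0.0147]
tcp_rot: [-2.21, -2.232, 0.0]
ft_force: [0.5, -0.1, -0.9]
finger_gap: 0.398
finger_force: 0.0
```

apply_moves(offset=[[0,0,0],[0,0,0],[0,0,0],[0,0,0],[0,0,0],[0,0,0]], rot=[[0,0,0],[0,0,0],[0,0,0],[0,0,0],[0,0,0],[0,0,0]], claw=0)

```text
t: 7.7
position: [0.4769, -0.2772, -0.0141]
tcp_rot: [2.21, 2.232, 0.0]
ft_force: [0.1, 1.3, 5.4]
finger_gap: 0.107
finger_force: 59.0
```

apply_moves(offset=[[0,0,-0.05],[0,0,-0.15],[0,0,-0.25],[0,0,-0.3],[0,0,-0.3],[0,0,-0.3]], rot=[[0,0,0],[0,0,0],[0,0,0],[0,0,0],[0,0,0],[0,0,0]])

```text
t: 8.3
position: [0.4769, -0.2772, 0.1056]
tcp_rot: [2.21, 2.232, 0.0]
ft_force: [-0.2, 0.3, -1.6]
finger_gap: 0.109
finger_force: 59.0
```

```bash
python3 - <<'E'
from h import *
c=shot('scene','s3'); st=arm.sense(); print(st['position'],st['finger_gap'],st['finger_force'],st['ft_force'])
a=cv2.resize(c['img'][190:340,290:490,::-1],(800,600),interpolation=cv2.INTER_CUBIC)
cv2.imwrite('pics/v4.png',a)
E
```

```text
[ 0.47638287 -0.27686525  0.1049043 ] 0.11082732509209998 58.97765904664993 [ 0.04035949 -0.09612116 -1.99393914]
```

View pics/v4.png

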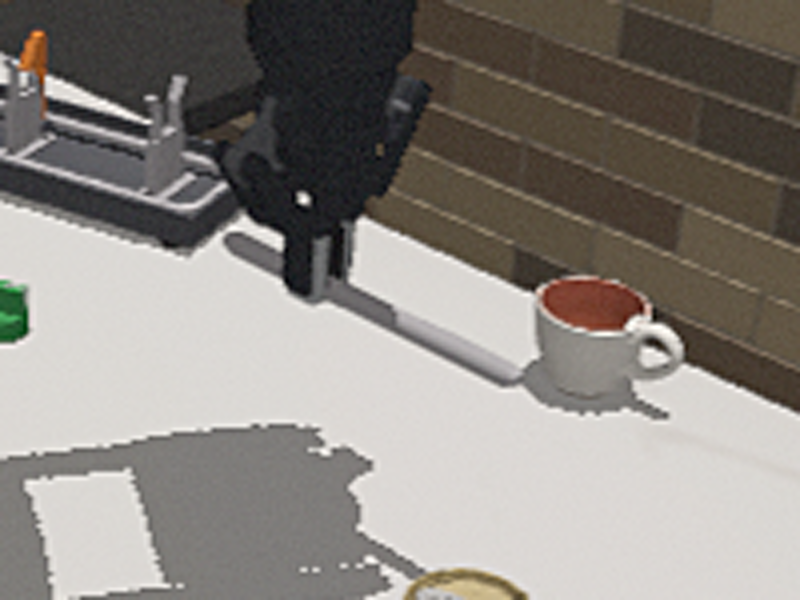

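The bar is held in the shut pads, with its ends at scene px (347,250) and (420,284.5), and it looks level. I'll compute the pose in hand and refine the grill.

```bash
python3 - <<'E'
from h import *
s=load('s3'); c=load('top0')
for z in(.12,.125,.13): 
    a,b=px2w(s,347,250,z),px2w(s,420,284.5,z); print(z,a.round(4),b.round(4),np.linalg.norm(a-b).round(4),((a+b)/2).round(4))
# fork px in top crop -> world at fork mid-height for several candidates
f=lambda u,v:((u+.5)/4-.5+170,(v+.5)/4-.5+175)
im=c['img']; a=cv2.resize(im[185:230,230:310,::-1],(800,450),interpolation=cv2.INTER_CUBIC)
b=cv2.resize(load('s3')['img'][190:245,285:345,::-1] if 0 else load('scene0')['img'][190:240,280:350,::-1],(800,571),interpolation=cv2.INTER_CUBIC)
G0=np.array([.6195,.1115]); th=.2409
def G(x,y,z): return [G0[0]+np.cos(th)*x-np.sin(th)*y,G0[1]+np.sin(th)*x+np.cos(th)*y,z]
out=np.zeros((600,800,3),np.uint8)
A=cv2.resize(im[190:226,233:305,::-1],(580,290),interpolation=cv2.INTER_CUBIC); S=load('scene0')['img'][185:240,280:350,::-1]; B=cv2.resize(S,(395,310),interpolation=cv2.INTER_CUBIC)
for y in(-.005,-.115):
    for q in((0,y,.054),(-.0075,y,.085),(.0075,y,.062 if y>-.05 else .085)):
        u,v=w2px(c,G(*q)); cv2.circle(A,(int((u+.5-233)*580/72),int((v+.5-190)*290/36)),3,(0,255,0),-1)
        u,v=w2px(load('scene0'),G(*q)); cv2.circle(B,(int((u+.5-280)*395/70),int((v+.5-185)*310/55)),3,(0,255,0),-1)
out[:290,:580]=A; out[290:,:395]=B; cv2.imwrite('pics/v5.png',out)
E
```

```text
0.12 [ 0.4845 -0.2151  0.12  ] [ 0.488  -0.3945  0.12  ] 0.1794 [ 0.4863 -0.3048  0.12  ]
0.125 [ 0.4779 -0.2213  0.125 ] [ 0.4813 -0.3989  0.125 ] 0.1776 [ 0.4796 -0.3101  0.125 ]
0.13 [ 0.4713 -0.2276  0.13  ] [ 0.4746 -0.4034  0.13  ] 0.1758 [ 0.473  -0.3155  0.13  ]
```

View pics/v5.png

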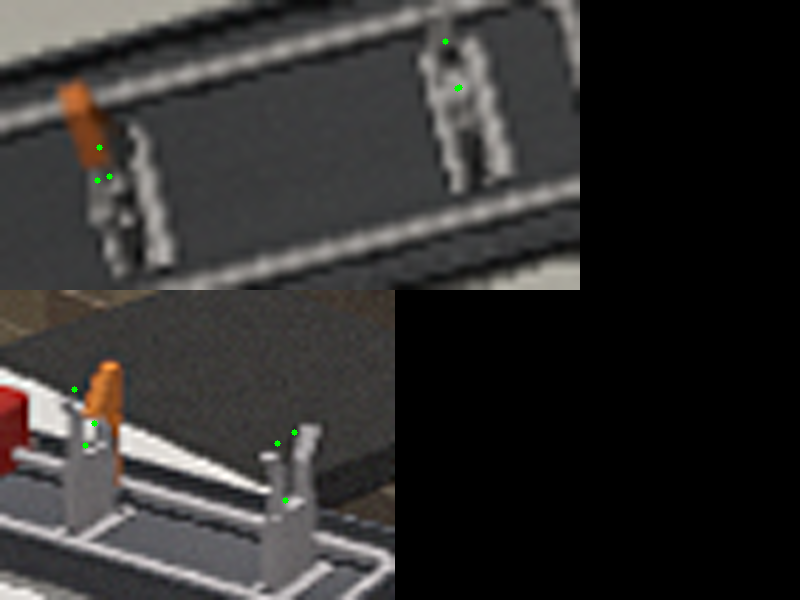

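In the scene crop the plain fork's cheek tips are at (272,457) and (310,430), and the jaw fork's −x tip is at (70,403). The predicted points are within about 1 px. I'll tie the forks and bar together through the same camera.

```bash
python3 - <<'E'
from h import *
s=load('scene0')
f=lambda u,v:(280+u/5.643-.5,185+(v-290)/5.636-.5)
P1=px2w(s,*f(272,457),.085);P2=px2w(s,*f(310,430),.085);J=px2w(s,*f(70,403),.085)
d=J-P1;print(P1.round(4),P2.round(4),J.round(4),'cheek gap',np.linalg.norm(P2-P1).round(4),'spacing',np.linalg.norm(d).round(4),'yaw',np.arctan2(-d[0],d[1]).round(4))
mid=(P1+P2)/2+d/2; print('fork mid scene',mid.round(4))
th=.241; print('top-based mid',[.6195+np.sin(th)*.06,.1115-np.cos(th)*.06])
E
```

```text
[ 0.6284 -0.0104  0.085 ] [ 0.6608 -0.0013  0.085 ] [0.6017 0.0945 0.085 ] cheek gap 0.0337 spacing 0.1083 yaw 0.2489
fork mid scene [0.6313 0.0466 0.085 ]
top-based mid [np.float64(0.6338204307233277), np.float64(0.05323401280422365)]
```

```bash
python3 - <<'E'
from h import *
go((.6202,.0777,.10),.236)
E
```

```text
t 8.35 off [0.8828 0.3684 0.0125] rot [-0.0017 -0.0015 -0.452 ] F [ 0.  -0.1 -2. ]
```

apply_moves(offset=[[0.2,0.08,-0.05],[0.88,0.367,-0.05],[0.88,0.367,-0.05],[0.88,0.367,-0.05],[0.88,0.367,-0.05],[0.88,0.367,-0.05],[0.88,0.367,-0.05],[0.882,0.368,0.0],[0.882,0.368,0.012],[0.882,0.368,0.012],[0.882,0.368,0.012],[0.882,0.368,0.012],[0.882,0.368,0.012]], rot=[[0,0,-0.1],[0,0,-0.452],[0,0,-0.452],[0,0,-0.452],[0,0,-0.452],[0,0,-0.452],[0,0,-0.452],[0,0,-0.452],[0,0,-0.452],[0,0,-0.452],[0,0,-0.452],[0,0,-0.452],[0,0,-0.452]])

```text
t: 9.65
position: [0.6207, 0.0761, 0.1014]
tcp_rot: [1.946, 2.466, 0.0]
ft_force: [-1.0, -0.6, -1.3]
finger_gap: 0.11
finger_force: 59.0
```

```bash
python3 - <<'E'
from h import *
s=shot('scene','s5'); t=shot('top','t5'); st=arm.sense(); print(st['position'],st['finger_gap'])
A=cv2.resize(s['img'][165:240,260:370,::-1],(748,510),interpolation=cv2.INTER_CUBIC)
B=cv2.resize(t['img'][180:240,230:330,::-1],(150,90))
cv2.imwrite('pics/v6.png',A)
E
```

```text
[0.62072105 0.07636319 0.10144098] 0.11088386294637648
```

View pics/v6.png

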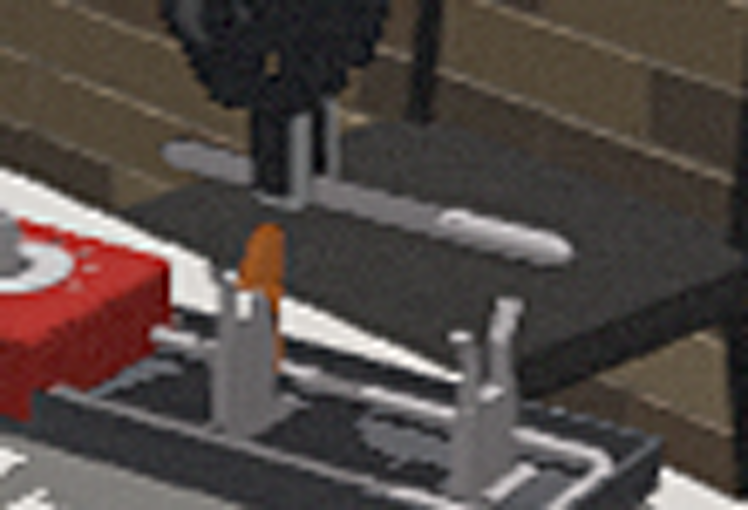

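The bar hangs over the grill, with its ends at crop (165,152) and (572,248) and the fork tips at (461,338), (510,303) and (217,268). I've used my ten pictures, so from here I go by numbers and feel.

```bash
python3 - <<'E'
from h import *
s=load('s5')
f=lambda u,v:(260+u/6.8-.5,165+v/6.8-.5)
for z in(.119,.1214,.124):
    a,b=px2w(s,*f(165,152),z),px2w(s,*f(572,248),z);d=a-b
    print(z,((a+b)/2).round(4),np.linalg.norm(d).round(4),'yaw',np.arctan2(-d[0],d[1]).round(4))
P1=px2w(s,*f(461,338),.085);P2=px2w(s,*f(510,303),.085);J=px2w(s,*f(217,268),.085);d=J-P1
print(P1.round(4),P2.round(4),J.round(4),np.linalg.norm(d).round(4),np.arctan2(-d[0],d[1]).round(4),((P1+P2)/2+d/2).round(4))
# slot-bottom check at z=.054
print(px2w(s,*f(250,322),.058).round(4),px2w(s,*f(488,393),.058).round(4))
print(w2px(s,[.6315,.0475,.06]))
E
```

```text
0.119 [0.6347 0.0509 0.119 ] 0.1775 yaw 0.2745
0.1214 [0.6308 0.0466 0.1214] 0.1767 yaw 0.2745
0.124 [0.6266 0.042  0.124 ] 0.1757 yaw 0.2745
[ 0.6273 -0.01    0.085 ] [ 6.621e-01 -2.000e-04  8.500e-02] [0.6034 0.0985 0.085 ] 0.1111 0.2168 [0.6328 0.0491 0.085 ]
[0.6187 0.0979 0.058 ] [ 0.6418 -0.0098  0.058 ]
[312.84791121 215.70011925]
```

apply_moves(offset=[[0,0,0.03],[0,0,0.06],[0,0,0.08],[0,0,0.095],[0,0,0.11],[0,0,0.11]], rot=[[0,0,0],[0,0,0],[0,0,0],[0,0,0],[0,0,0],[0,0,0]])

```text
t: 10.35
position: [0.623, 0.0774, 0.0571]
tcp_rot: [1.943, 2.465, 0.005]
ft_force: [7.2, 1.1, 0.9]
finger_gap: 0.11
finger_force: 59.3
```

apply_moves(offset=[[0,0.01,0],[0,0.01,0],[0,0.01,0]], rot=[[0,0,0],[0,0,0],[0,0,0]])

```text
t: 10.65
position: [0.6242, 0.078, 0.0567]
tcp_rot: [-1.944, -2.467, 0.001]
ft_force: [0.7, -0.8, -1.2]
finger_gap: 0.107
finger_force: 59.2
```

apply_moves(offset=[[0,0.003,0.01],[0,0.003,0.02],[0,0.003,0.02]], rot=[[0,0,0],[0,0,0],[0,0,0]])

```text
t: 10.95
position: [0.6252, 0.0782, 0.0483]
tcp_rot: [-1.944, -2.467, 0.001]
ft_force: [-1.0, 0.1, -3.1]
finger_gap: 0.112
finger_force: 59.0
```

apply_moves(offset=[[0,0,0.01],[0,0,0.015],[0,0,0.02],[0,0,0.02]], rot=[[0,0,0],[0,0,0],[0,0,0],[0,0,0]])

```text
t: 11.35
position: [0.6258, 0.0783, 0.0408]
tcp_rot: [1.945, 2.467, 0.0]
ft_force: [0.3, -0.0, -1.2]
finger_gap: 0.111
finger_force: 59.2
```

apply_moves(offset=[[0,0,0.005],[0,0,0.005]], rot=[[0,0,0],[0,0,0]])

```text
t: 11.55
position: [0.626, 0.0783, 0.0397]
tcp_rot: [1.944, 2.467, 0.001]
ft_force: [-2.8, -0.1, 9.4]
finger_gap: 0.107
finger_force: 60.4
```

apply_moves(offset=[[0,0,0.005],[0,0,0.005]], rot=[[0,0,0],[0,0,0]])

```text
t: 11.75
position: [0.6262, 0.0784, 0.0392]
tcp_rot: [1.944, 2.467, 0.002]
ft_force: [-9.8, 0.6, 35.1]
finger_gap: 0.109
finger_force: 63.3
```

```bash
python3 - <<'E'
from h import *
s=shot('scene','s6'); t=shot('top','t6'); st=arm.sense(); print(st['position'],st['ft_force'])
for n in('scene0','s5','s6'):
    c=load(n); im=c['img'].astype(int); m=(im[...,0]>150)&(im[...,1]<140)&(im[...,1]>60)&(im[...,2]<70)
    m[:, :270]=0; m[:,340:]=0; m[:170]=0; m[250:]=0; v,u=np.nonzero(m); print(n,len(u),u.mean().round(1),v.mean().round(1),u.min(),u.max(),v.min(),v.max())
def L(n):
    return cv2.cvtColor(load(n)['img'],cv2.COLOR_RGB2GRAY)
# ascii strip around the forks
print(L('s6')[198:226:1,284:300]); 
print(L('s6')[205:232:1,318:346])
E
```

```text
[0.62624206 0.07836802 0.03924479] [-10.54922088  -1.34578051  34.42056168]
scene0 31 294.5 202.5 270 300 198 208
s5 13 290.8 203.2 272 300 199 208
s6 9 286.7 204.6 270 297 201 207
[[ 56  55  61  53  60  62  48  21  35  29  36  36  33  32  32  33]
 [ 42  50  54  54  62  59  48   5  29  26  30  34  33  29  30  23]
 [ 98  93  61  43  48  57  58  50  29  26  41  29  34  34  24  33]
 [247 230 156  87  60  46  52  61  44  26  35  26  36  29  32  26]
 [214 231 234 221 162  87  61  50  41  20  31  37  29  32  22  27]
 [120 202 224 224 232 222 153  52  56  55  54  65  53  51  43  31]
 [ 40 191 224 218 221 213 167  96  69  80  78  81 112  98  71  14]
 [ 23 195 229 222 221 229 192  95  92 196 184  80  95  87  54  31]
 [ 35 199 236 211 191 216 211 141  86 119 139 120  93  88  61  24]
 [ 34 144 144  92  94  92 117 134 111  95  94 103 108 115 100  19]
 [ 44  86 108 115 106 108 108 105 103 104 100 180 184 132  95  24]
 [ 39 106 123 113 113 112 116 113 109 110 106 100 102 111  86  27]
 [ 47  49  67  94 106 113 112 113 109 115 105 106 111 116  86  23]
 [ 35  92  80  42  48  71  93 104 109 113 106 10
[... 3417 characters left out ...]
 31  56  81  91 100 106 117 143 138 112 106 105 101 104  98  99 101  91
   63  40  40  45  40  33  47  47  81  94]
 [ 47  43  47  37  64  89  83  94 105 106 110 105 100 103  99  97  99  91
   78  70  60  42  44  47  51  46  50  44]
 [105 103 107  77  40  46  36  72  99 109 108 108 102  96  98  99  98 138
  171 179 144  94  78  56  51  41  40  51]
 [101 103 103  98 100 103  73  42  90 109 110 105 103  99  97  96  98 103
  141 181 194 210 199 148  99  85  73  57]
 [ 42  74 105 103 104 108 102 101 109 112 109 105  99  98  94 100  98  92
  102 106 114 139 163 187 205 194 179 146]
 [ 42  40  81  76  39  39  79 101 110 112 108 106 102 100  97  96 100  95
   90  86  83  90  95 107 117 147 172 192]]
```

It bottomed at bar z ≈ 0.060 as it should, and the bar shows in both forks. I'll ease the push, then measure evenness and the jaw.

apply_moves(offset=[[0,0,-0.007],[0,0,-0.007]], rot=[[0,0,0],[0,0,0]])

```text
t: 12.05
position: [0.626, 0.0783, 0.0404]
tcp_rot: [1.944, 2.467, 0.001]
ft_force: [0.8, 0.4, -1.4]
finger_gap: 0.11
finger_force: 59.3
```

```bash
python3 - <<'E'
from h import *
s=load('s6'); g=cv2.cvtColor(s['img'],cv2.COLOR_RGB2GRAY)
print(g[200:214,270:292])
s0=load('scene0')
print('jaw orange (r-b):'); 
for n in('scene0','s5','s6'): 
    im=load(n)['img'].astype(int); print(n); print((im[192:212,288:304,0]-im[192:212,288:304,2]))
for u,v in((344.7,222.6),(331.5,215+.5),(295,209)): print(px2w(s,u,v,.06).round(4))
E
```

```text
[[ 74  75  75  77  96 174 192 210 228 227 229 238 223 160  98  93  61  43
   48  57  58  50]
 [ 86  84 114 110  80  77  72 102 112 169 220 230 232 236 247 230 156  87
   60  46  52  61]
 [133 105 114  87  85  87  84  80  78  76  80 103 142 179 214 231 234 221
  162  87  61  50]
 [176  75  90  95  93  90  87  93  88  86  85  85  73  68 120 202 224 224
  232 222 153  52]
 [155  83 132 144 116  92  90  93  89  95  95  87  82  68  40 191 224 218
  221 213 167  96]
 [101  84  83  83  87  92  89  89  92  92  87  85  72  55  23 195 229 222
  221 229 192  95]
 [115 117  89  85  89  92  91  94  89  87  73  68  46  43  35 199 236 211
  191 216 211 141]
 [117 117  96  88  95  91  88  86  71  68  51  46  54  44  34 144 144  92
   94  92 117 134]
 [ 88  85  94  86  84  84  82  71  60  46  51  55  51  50  44  86 108 115
  106 108 108 105]
 [ 94  89  89  85  83  61  49  52  50  53  48  35  53  52  39 106 123 113
  113 112 116 113]
 [ 93  89  80  72  65  56  49  57  48  46  44  49  52  49  47  49  67  94
  106 113 112 113]
 [ 80  76  67  57  50  43  45  51  47  48  52  45  45  42  35  92  80  42
   
[... 3628 characters left out ...]
 -4  -7  -2  -5  -5   1]
 [  8   8   5   1   2   3  -7  40  69  52  18  -8  -1  -3  -1  -4]
 [  7   8   7   3   1   1  -9  86 129 122  67 -16  -2  -5   0  -3]
 [  8   7   7   5   0  -2  -9  78 131 112  58 -16  -7   3  -6   0]
 [  6   7   7   4   0  -3  46 103 126 101  48 -11  -8  -3  -1  -2]
 [  3   0   6   4   2  -4  28  71  89  74  33  -5  -3  -2  -5  -2]
 [  0   3   2   1   3   0  -4  -3   5  10  -5  -5  -5  -3  -6  -4]
 [  1   1   5   3  -1   4  -1   0  -3  -1  -1  -7   1  -7  -1  -6]
 [  1   2   3   2   2   4   1   2   2   2  -1   0   2  -1   1  -3]
 [ -5   1   3   5   1   4  -1   3   1   1   1   1  -5  -9  -3   0]]
[ 0.6622 -0.0369  0.06  ]
[0.6675 0.0157 0.06  ]
[0.6253 0.1105 0.06  ]
```

```bash
python3 - <<'E'
from h import *
s=load('s6')
a=px2w(s,284.5,208.4,.06); b=px2w(s,344.6,222.6,.06); d=a-b; L=np.linalg.norm(d); print(a.round(4),b.round(4),L.round(4),((a+b)/2).round(4),np.arctan2(-d[0],d[1]))
u=d/L
# fork post centres along bar: posts at the bar height cols 291..298.3, 326.8..334.8 on the near (-x) cheek; intersect columns with bar axis offset -12mm in x
n=np.array([u[1],-u[0],0])
from scipy.optimize import brentq
for off in(-.0125,0.):
  for col in(290.7,298.4,326.7,335.3):
    t=brentq(lambda t:w2px(s,b+u*t+n*off)[0]-col,-.05,.25); print(off,col,round(t,4))
E
```

```text
[0.6075 0.1323 0.06  ] [ 0.6621 -0.0367  0.06  ] 0.1777 [0.6348 0.0478 0.06  ] 0.3123134262031042
-0.0125 290.7 0.1507
-0.0125 298.4 0.1273
-0.0125 326.7 0.0441
-0.0125 335.3 0.0197
0.0 290.7 0.1584
0.0 298.4 0.1348
0.0 326.7 0.0509
0.0 335.3 0.0262
```

Jaw pixels sit at their closed position, and the bar is centred within about 4 mm. I'll release and rise, then measure the knob and shaft flat numerically.

apply_moves(offset=[[0,0,0],[0,0,0],[0,0,0],[0,0,-0.03],[0,0,-0.12],[0,0,-0.22],[0,0,-0.3],[0,0,-0.3]], rot=[[0,0,0],[0,0,0],[0,0,0],[0,0,0],[0,0,0],[0,0,0],[0,0,0],[0,0,0]], claw=0.45)

```text
t: 12.85
position: [0.6284, 0.0785, 0.1653]
tcp_rot: [1.941, 2.463, 0.008]
ft_force: [1.1, -0.2, -0.2]
finger_gap: 0.453
finger_force: 0.0
```

```bash
python3 - <<'E'
from h import *
c=load('top0'); s=load('scene0'); im=c['img'].astype(int)
print(im[277:298,271:290].min(2))
g=s['img'].max(2); print(g[246:272,246:272])
s7=shot('scene','s7'); im=s7['img'].astype(int); print((im[202:210,290:302,0]-im[202:210,290:302,2]))
G=cv2.cvtColor(s7['img'],cv2.COLOR_RGB2GRAY); print(G[214:226,318:348]); print(G[203:213,280:300])
print(arm.sense()['position'])
E
```

```text
[[158 158 157 158 157 160 157 158 159 161 159 158 159 157 157 158 157 158
  157]
 [155 156 156 157 161 151 142 152 147 141 142 151 159 160 159 157 158 157
  156]
 [157 157 159 163 155 100  45 138  98  24  24  89 136 145 157 159 158 159
  157]
 [160 159 155 149 105  39   9 160 110  34  14  17  21  62 128 158 160 156
  158]
 [158 162 125  68  31  14  13 162 113  36  13  26  30  29  40 124 149 157
  160]
 [160 151  81  23  29  19  14 150 115  49  11  25  31  33  29  16  86 147
  161]
 [156  91  27  26  30  22  18 120 111  60  10  25  33  31  32  33  31 128
  157]
 [128  63  27  31  31  23  18 123 111  58  13  23  33  32  32  32  26  56
  142]
 [101  35  29  31  30  24  17 113 103  56  12  26  33  32  31  33  32  16
  141]
 [103  33  29  32  28  23  23  72  58  39  12  25  33  35  32  32  31  10
  132]
 [ 88  22  31  29  30  19  25  26  31  33  12  20  29  29  31  35  32  13
  102]
 [ 75  24  31  29  32  25  27  28  31  36  12  21  31  32  34  30  33  12
  102]
 [ 96  29  27  29  31  23  27  29  35  35  18  20  30  30  33  35  34  11
  114]
 [106  40  29  30  33  20  27  28  31  37  13  
[... 5532 characters left out ...]
54  26 198 230 220 223 229 191  96  95 194 182  81  94  95
   85  88]
 [ 78  63  50  44  30 200 220 180 182 198 186 142  88 119 141 119  91  87
   83  91]
 [ 57  52  51  49  32 113 123  99  94  97 123 118  90  94  96 103 102 113
  111  88]
 [ 51  52  51  53  44  90 112 109 108 109 107 109 109 107 100 185 185 133
  121  91]
 [ 38  47  47  48  42 102 124 111 114 115 111 112 110 109 108 104 103 102
  102  88]
 [ 55  46  50  47  50  53  67  87 107 107 111 112 109 111 107 107 110 112
  117 110]
 [ 50  50  41  35  36  91  82  41  42  69  88 102 109 111 103 107 113 115
  115 112]
 [ 49  50  48  70  57  77  82  42  44  47  41  58  96 115 110 101 107 106
  111 112]]
[0.62721772 0.07838767 0.16290446]
```

The bar stays seated after release, and the jaw pixels match the closed ones. The knob axis is at about (0.434, 0.0267), with the grip bar yawed about +0.03 rad. Moving to the knob.

```bash
python3 - <<'E'
from h import *
go((.4335,.0265,.08),.736)
E
```

```text
t 12.9 off [-0.0127 -0.5022  0.2049] rot [ 0.009   0.0039 -0.9999] F [ 0.3 -0.  -0.7]
```

apply_moves(offset=[[-0.013,-0.502,0.0],[-0.013,-0.502,0.0],[-0.013,-0.502,0.1],[-0.013,-0.502,0.2],[-0.013,-0.502,0.2],[-0.013,-0.502,0.2]], rot=[[0,0,-1],[0,0,-1],[0,0,-1],[0,0,-1],[0,0,-1],[0,0,-1]], claw=0.5)

```text
t: 13.5
position: [0.4257, 0.0258, 0.0771]
tcp_rot: [-1.271, -2.865, 0.005]
ft_force: [0.3, 0.7, -0.3]
finger_gap: 0.504
finger_force: 0.0
```

apply_moves(offset=[[0,0,0],[0,0,0],[0,0,0],[0,0,0]], rot=[[0,0,-1],[0,0,-1],[0,0,-1],[0,0,-1]])

```text
t: 13.9
position: [0.4322, 0.0264, 0.0799]
tcp_rot: [0.514, 3.099, 0.0]
ft_force: [0.4, -0.3, -0.2]
finger_gap: 0.499
finger_force: 0.0
```

```bash
python3 - <<'E'
from h import *
go((.4335,.0265,.010),1.60); print(arm.sense()['position'],arm.sense()['q'].round(2))
E
```

```text
t 13.9 off [-0.003   0.0014  0.1747] rot [ 0.000e+00  1.000e-04 -7.161e-01] F [ 0.4 -0.3 -0.2]
[0.43218692 0.02636823 0.07989892] [-0.01  0.4   2.21  0.    0.53 -1.25]
```

apply_moves(offset=[[-0.003,0.002,0.02],[-0.003,0.002,0.05],[-0.003,0.002,0.1],[-0.003,0.002,0.14],[-0.003,0.002,0.16],[-0.003,0.002,0.175],[-0.003,0.002,0.175]], rot=[[0,0,-0.3],[0,0,-0.6],[0,0,-0.716],[0,0,-0.716],[0,0,-0.716],[0,0,-0.716],[0,0,-0.716]])

```text
t: 14.6
position: [0.433, 0.0267, 0.0095]
tcp_rot: [0.036, -3.141, -0.0]
ft_force: [-0.3, -0.4, 0.8]
finger_gap: 0.502
finger_force: 0.0
```

apply_moves(offset=[[0,0,0],[0,0,0],[0,0,0],[0,0,0],[0,0,0],[0,0,0],[0,0,0]], rot=[[0,0,0],[0,0,0],[0,0,0],[0,0,0],[0,0,0],[0,0,0],[0,0,0]], claw=0)

```text
t: 15.3
position: [0.4335, 0.0266, 0.0105]
tcp_rot: [-0.036, 3.14, -0.0]
ft_force: [-0.3, 0.6, 6.6]
finger_gap: 0.128
finger_force: 58.7
```

Knob gripped (gap 0.128). From the scene edges (shaft width 4.5 px, or 12.3 mm, seen edge-on) the flat faces about −38° in world. Lifting and turning.

apply_moves(offset=[[0,0,-0.05],[0,0,-0.15],[0,0,-0.25],[0,0,-0.28],[0,0,-0.28],[0,0,-0.28]], rot=[[0,0,0],[0,0,0.2],[0,0,0.5],[0,0,0.8],[0,0,1],[0,0,1]])

```text
t: 15.9
position: [0.4334, 0.0266, 0.1228]
tcp_rot: [0.744, 3.05, 0.001]
ft_force: [0.0, -0.3, -0.8]
finger_gap: 0.124
finger_force: 59.0
```

```bash
python3 - <<'E'
from h import *
st=arm.sense(); print(st['position'],st['finger_gap'],st['finger_force'])
go((.5912,.2205,.115),.91)
E
```

```text
[0.43344723 0.02662236 0.12280352] 0.12369176613288828 58.97745430469513
t 15.9 off [-0.1268  0.6119  0.0203] rot [0.0022 0.0034 0.3642] F [ 0.  -0.3 -0.8]
```

apply_moves(offset=[[-0.127,0.612,0.0],[-0.127,0.612,0.0],[-0.127,0.612,0.0],[-0.127,0.612,0.0],[-0.127,0.612,0.0],[-0.127,0.612,0.02],[-0.127,0.612,0.02],[-0.127,0.612,0.02]], rot=[[0,0,0.364],[0,0,0.364],[0,0,0.364],[0,0,0.364],[0,0,0.364],[0,0,0.364],[0,0,0.364],[0,0,0.364]])

```text
t: 16.7
position: [0.5891, 0.22, 0.1131]
tcp_rot: [-1.013, -2.972, 0.002]
ft_force: [0.1, 0.1, -0.6]
finger_gap: 0.123
finger_force: 59.1
```

```bash
python3 - <<'E'
from h import *
s=shot('scene','s8'); t=shot('top','t8'); st=arm.sense(); p=st['position']; print(p,st['tcp_rot'])
d=cv2.absdiff(s['img'],load('scene0')['img']).max(2)
g=s['img'].max(2); print(w2px(s,[p[0],p[1],p[2]-.01]),w2px(s,[p[0],p[1],p[2]+.01]))
print(g[172:206,246:276])
g=t['img'].max(2); print('top',w2px(t,[p[0],p[1],p[2]+.01])); print(g[208:232:2,182:214:2])
E
```

```text
[0.58963805 0.21970957 0.11385609] [-1.01572404e+00 -2.97205632e+00  1.02161652e-03]
[258.11749059 185.61638842] [257.70181951 178.6211604 ]
[[ 83  81  81 ...  80  82  85]
 [ 86  82  89 ...  81  83  82]
 [ 81  81  85 ...  83  84  87]
 ...
 [ 93  87  98 ...  82 155 152]
 [ 97  93  95 ... 107  89  90]
 [ 92  98  93 ...  97  96  97]]
top [191.98302868 219.34084537]
[[ 29  63  49  12   6 138 138 149 145 143 146 146 146 147 151 139]
 [ 27  72  27  14  13  11  64 121 149 148 145 173 148 150  75  70]
 [ 61  57  11  18  14  15  43   3  35 130 151 127 136  61  98  68]
 [ 52  24  12  11  17  15  19   5   8  10  65  79  70  71  85  71]
 [ 25  15  18  11  12  11  11  26  11   7   3  89  90  70  71  70]
 [ 10  12  15  16  30  24  10  26  15  16   0  82  86  90  71  70]
 [ 16  13   7  19  32  37  31  21  35  28   6  79  85  85  76  76]
 [ 19  15  11  15  34  36  36  35  39  13  18  55  86  86  82  69]
 [ 57  29  13  15  26  23  35  38  39  32  24  15  80  87  80  69]
 [ 65  71  40   6  11  15  42  32  41  50  32  38  91  86  78  72]
 [ 62  68  69  58  19  30  20  14  42  41  37  87  89  84  72  72]
 [ 61  69  69  70  71  77  73  19  20  23  86  89  89  77  72  70]]
```

```bash
python3 - <<'E'
from h import *
s=load('s8'); d=cv2.absdiff(s['img'],load('scene0')['img']).max(2)
for v in range(176,204):
    r=s['img'][v,244:278].max(1); print(v,' '.join('%3d'%x for x in r))
E
```

```text
176  95  93 100  96  81  83  93  65   8  11 102  97  37  36  27  24  40 107  99  29  23  15  36  71  92 103 107  99  93  80  80  80  79  84
177 100  97 101  96  92 100 100  68  13   6  98 112  59  47  44  41  49 106  99  28  21  32  31  79  84  78  82  87 108 103  90  84  79  79
178 100  97 100  95  98  94 105  88  21  13  97 133 128 131 131 134 129 128 106  30  20  28  34  80  83  83  82  80  82  90 114 130 116  94
179  96  98  94  94  97 101 101  74  28  11  35  80 104  88  72  73  73  72  54  23  21  23  24  66  85  84  81  82  84  84  76  77  95 117
180  95  95  99  94  97  98  69   6  18  27  20  12   6  16   3  14  16  12  22  24  18  24  14  63  90  86  86  81  82  78  82  84  86  76
181  93  89  93  97 102  97 104  85  25   8  30  20  13  22  16  21  22  18  25   2  16  20  11  66  88  84  88  78  81  79  85  78  81  86
182 160 109  94  89  91 100 102  79  12  16  30  24  21  24  23  21  23  32  21  24  21  23  10  69  88  84  84  84  83  81  88  82  83  82
183 234 220 167 110  95  91 100  71  18  19  13  26  28  27  30  18  21  26  22  29  29  26  11  68  85  88  85  82  85 
[... 2119 characters left out ...]

199 219 220 222 224 227 236 205 131  80  84  89  98  98  98 106 116 115 115  99 152 188 180 181 178 180 190 185 199 199 217 230 228 225 226
200 222 224 226 234 205 133  77  88  89  93  96  95  98 105 112 114 114 115 102  92  91  82 149 144 122 167 177 177 174 182 185 200 197 213
201 226 233 205 125  80  83  96 105  96  96  98 110 114 113 111 115 114 115 112 111 120 121 109 100 161 192 182 183 187 186 177 178 175 183
202 202 127  80  82  87  95  95  89 102 108 121 120 120 113 112 112 112 118 101  90 109 113 117 118 120 102 153 164 156 176 188 183 185 181
203  76  83  93  87  98  94  97  99 112 121 117 117 104  72  88 116 119 118 105  58  62 104 118 113 115 123  95  83  90  82 155 152  76  79
```

```bash
python3 - <<'E'
from h import *
s=load('s8'); a=np.linspace(0,2*np.pi,200)
for zz in (.1015,.1035,.1055):
  for dx,dy in((0,0),(.0035,-.0006)):
    P=np.array([w2px(s,[.5896+dx+.022*np.cos(t),.2197+dy+.022*np.sin(t),zz]) for t in a]); print(zz,dx,P.min(0).round(2),P.max(0).round(2))
t=load('t8')
m=t['img'].max(2)
for v in range(206,236): print(v,' '.join('%3d'%x for x in m[v,178:216]))
print(w2px(t,[.5896,.2197,.1035]),w2px(t,[.5896,.2197,.1235]))
E
```

```text
0.1015 0 [249.93 183.44] [266.36 189.52]
0.1015 0.0035 [251.12 183.18] [267.52 189.25]
0.1035 0 [249.89 182.75] [266.32 188.82]
0.1035 0.0035 [251.07 182.49] [267.48 188.55]
0.1055 0 [249.84 182.07] [266.28 188.12]
0.1055 0.0035 [251.03 181.81] [267.45 187.84]
206  28  29  27  32  31  33  25  74  70  39  18   9   9  82 168 160 135 130 131 128 132 135 142 144 147 147 149 149 149 147 147 146 146 148 150 154 154 140
207  29  27  27  28  32  24  43  72  65  31  18  16   9  76 123 131 133 137 141 144 144 143 145 145 144 146 147 149 148 144 147 146 146 149 152 141 138 132
208  26  29  27  28  29  28  63  71  49  24  12  11   6  85 138 139 138 147 149 147 145 143 143 144 146 146 146 147 146 146 147 148 151 141 139  93  63  66
209  28  23  28  31  27  42  77  67  32  12  17  14  14  62 121  87  88 126 146 152 148 148 147 144 146 145 156 151 146 148 148 137 135  92  62  64  69  68
210  26  24  26  26  27  65  72  60  27  13  14  13  13  29  11  21  64  68 121 146 149 149 148 146 145 147 173 157 148 150 150 116  75  64  70  69  70  71
211  26  27  29  26  41  71  64  41  16  14  17  11   9  12
[... 3196 characters left out ...]
  71  71  69  70  74
232  29  27  26  32  59  69  69  71  68  73  69  70  71  69  70  75  87  80  63  43  31  36  68  88  87  87  86  87  79  71  69  70  72  70  71  69  70  73
233  27  27  28  39  64  68  67  69  71  70  68  70  71  70  69  69  71  80  87  77  64  71  85  87  84  85  78  72  70  69  68  69  70  69  70  71  71  69
234  27  27  26  41  64  68  67  71  70  71  70  68  70  69  68  68  69  70  73  76  80  80  80  75  76  70  70  71  70  70  70  68  69  69  72  70  69  71
235  24  28  26  40  74  69  66  68  71  69  71  70  69  69  67  68  68  69  70  70  69  70  67  67  69  70  70  71  69  69  70  68  71  70  69  71  69  68
[194.40654791 220.91877464] [192.02981588 219.38483915]
```

```bash
python3 - <<'E'
from h import *
print(arm.sense()['position']); go((.5911,.2206,.088),.91)
E
```

```text
[0.58963805 0.21970957 0.11385609]
t 16.8 off [-0.0016  0.0041  0.0646] rot [-0.0017 -0.001   0.0043] F [ 0.1 -0.8 -0.1]
```

apply_moves(offset=[[0,0,0.03],[0,0,0.05],[0,0,0.065],[0,0,0.065]], rot=[[0,0,0],[0,0,0],[0,0,0],[0,0,0]])

```text
t: 17.2
position: [0.5897, 0.2203, 0.0865]
tcp_rot: [-1.016, -2.971, 0.002]
ft_force: [-0.1, -0.1, -0.8]
finger_gap: 0.121
finger_force: 59.1
```

apply_moves(offset=[[0,0,0.005],[0,0,0.01],[0,0,0.015],[0,0,0.015]], rot=[[0,0,0],[0,0,0],[0,0,0],[0,0,0]])

```text
t: 17.6
position: [0.5907, 0.2208, 0.0818]
tcp_rot: [1.016, 2.972, 0.0]
ft_force: [1.7, -0.6, -0.4]
finger_gap: 0.117
finger_force: 59.2
```

apply_moves(offset=[[0,0,0.005],[0,0,0.01],[0,0,0.01]], rot=[[0,0,0],[0,0,0],[0,0,0]])

```text
t: 17.9
position: [0.5909, 0.2207, 0.0776]
tcp_rot: [1.016, 2.972, 0.0]
ft_force: [5.3, -2.7, -3.0]
finger_gap: 0.121
finger_force: 58.8
```

apply_moves(offset=[[-0.004,0,0],[-0.004,0,0.002],[-0.004,0,0.002]], rot=[[0,0,0],[0,0,0],[0,0,0]])

```text
t: 18.2
position: [0.5913, 0.2198, 0.0768]
tcp_rot: [-1.016, -2.972, 0.001]
ft_force: [-0.3, 1.0, -0.6]
finger_gap: 0.122
finger_force: 59.1
```

apply_moves(offset=[[0,0,0.005],[0,0,0.01],[0,0,0.01]], rot=[[0,0,0],[0,0,0],[0,0,0]])

```text
t: 18.5
position: [0.5914, 0.2198, 0.0726]
tcp_rot: [-1.016, -2.972, 0.0]
ft_force: [-1.6, 1.0, -2.3]
finger_gap: 0.126
finger_force: 59.1
```

It slides on freely (about 13 mm engaged), so the flats match. Pushing on against the spring.

apply_moves(offset=[[0,0,0.005],[0,0,0.01],[0,0,0.01]], rot=[[0,0,0],[0,0,0],[0,0,0]])

```text
t: 18.8
position: [0.5916, 0.2199, 0.0689]
tcp_rot: [-1.016, -2.973, 0.0]
ft_force: [-2.7, 2.4, 3.6]
finger_gap: 0.12
finger_force: 59.7
```

apply_moves(offset=[[0,0,0.005],[0,0,0.01],[0,0,0.01]], rot=[[0,0,0],[0,0,0],[0,0,0]])

```text
t: 19.1
position: [0.5917, 0.2199, 0.065]
tcp_rot: [-1.016, -2.973, -0.0]
ft_force: [-4.9, 1.8, 7.8]
finger_gap: 0.127
finger_force: 60.2
```

apply_moves(offset=[[0,0,0.004],[0,0,0.004],[0,0,0.004]], rot=[[0,0,0],[0,0,0],[0,0,0]])

```text
t: 19.4
position: [0.5918, 0.22, 0.0642]
tcp_rot: [1.016, 2.972, 0.001]
ft_force: [-5.8, 1.5, 15.8]
finger_gap: 0.123
finger_force: 61.4
```

apply_moves(offset=[[0,0,0.003],[0,0,0.003],[0,0,0.003]], rot=[[0,0,0],[0,0,0],[0,0,0]])

```text
t: 19.7
position: [0.592, 0.22, 0.0639]
tcp_rot: [1.016, 2.972, 0.001]
ft_force: [-10.2, 0.1, 29.1]
finger_gap: 0.122
finger_force: 63.4
```

Hard stop at z=0.064, exactly where expected, with 29 N. I'll ease very slightly and check everything once more.

apply_moves(offset=[[0,0,-0.001],[0,0,-0.001],[0,0,-0.001]], rot=[[0,0,0],[0,0,0],[0,0,0]])

```text
t: 20.0
position: [0.592, 0.22, 0.064]
tcp_rot: [1.016, 2.972, 0.001]
ft_force: [-8.3, -0.1, 25.0]
finger_gap: 0.125
finger_force: 62.6
```

```bash
python3 - <<'E'
from h import *
s=shot('scene','s9'); im=s['img'].astype(int); a=load('s7')['img'].astype(int); b=load('scene0')['img'].astype(int)
print((im[203:209,292:302,0]-im[203:209,292:302,2]))
d=lambda r,x:np.abs(im[r]-x[r]).mean().round(2)
print('bar',d(np.s_[214:230,326:348],a),'jar',d(np.s_[195:230,178:204],b),'tin',d(np.s_[335:385,388:424],b))
st=arm.sense(); print(st['position'],st['ft_force'],st['finger_gap'],st['t'])
E
```

```text
[[  1   0 -11  91 144 147 118 104 109  63]
 [  2  -1 -16 120 153 143 119 107 119  63]
 [  5  -3 -13 122 152 135 106 104 105  57]
 [  1  -7  67 136 152 125  95 102  98  38]
 [  0  -5  34  76 105  84  74 118 125  81]
 [  2  -1  -6  -6   0   0  12  83 135  55]]
bar 2.81 jar 2.15 tin 4.98
[0.59194138 0.22000311 0.06396232] [-7.79967052  0.62377359 24.20049662] 0.12248347557632305 20.05
```

```bash
python3 -c "
from station import workorder
print(workorder.finish_job())"
```

```text
the job is handed in; nothing more can be done
None
```

The job is handed in at about 20 s: the spit bar is seated in both forks (centred to about 4 mm) with the jaw closed over it and let go, and the black knob is on the shaft, pressed to its hard stop with about 25 N and still held; jar, tin and cup were never approached.

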